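Check the blue air reservoir with the push-on gauge

ROBOT

A 6-joint arm with a two-finger parallel gripper is mounted at the origin on the work surface. World frame = base frame: x ahead of the robot, y to its left, z up, the work surface at z = 0. Lengths are in m, angles in rad, forces in N, time in s.
With the tool pointing down it reaches from about 0.275 to 0.825 m from the base axis. Payload 5.2 kg.
Tool frame: the origin (TCP) lies at the very end of the fingers, on their centre line; the grasp point (between the pads) lies 19 mm behind it; z points along the fingers, y is the line along which they close (so a half turn about z gives the same grasp; the last joint's range is limited). The gripper opens to 93 mm and grips with 3 to 60 N. Pads are 15 mm wide; open, the fingers measure 128 mm over their backs; the gripper's body (75 mm by 188 mm) begins 65 mm behind the grasp point.
Start: joints at [0.939, 0.259, 1.535, -0, 1.348, -0.203], TCP at [0.229, 0.5, 0.189] pointing down, gripper open.
Joint ranges: [-3.14, 3.14], [-0.91, 2.08], [0.19, 2.58], [-1.22, 4.36], [0.22, 2.71], [-3.12, 3.12]. Speed limits (rad/s): [2.57, 2.57, 3.14, 3.14, 3.14, 3.14].

INTERFACE

Orientations are given as a unit quaternion [x, y, z, w].
In Python, from cell import telemetry, viewer, workorder gives the robot as it stands.
- The arm moves only by the tool servo_tool, never from a script. Its argument "moves" is a list of rows, each an object with "slide": the shift along the tool's x, y, z in cm, a list of three; "spin": the turn about the tool's z in rad. A call has 1 to 20 rows; each row is the pose to reach, as a shift and turn from the pose commanded when the call began, along the tool's axes at that moment; what a row does not reach only later rows make up. A row lasts 1/8 s, in which the tool goes at most 62.5 mm and 10.7 degrees, less where a joint would pass 70% of its speed; a pose out of reach is approached as far as the arm can. A call with a gripper value outside its range is refused whole. "jaw" is the opening, from 0 (shut) to 1 (fully open), set as the call begins (left out, the last holds). The fingers move at their own pace and stop on an object; "newtons" is the grip in N (left out, the last holds). Time passes only in rows, so rows that repeat a pose let the fingers close. It gives the time, the measured TCP pose, the force, the opening and the grip force at its end, in the units of the state.
- telemetry.get_obs(): the state, without advancing time (a new reading comes with each control period).
- viewer.read_camera(name): name is "side" or "top" or "wrist"; returns (picture, depth): 384x512x3 uint8, blue, green, red; 384x512 float32, m along the optical axis (not along the pixel's ray), 0 where there is no reading.
- viewer.get_calibration(name): a dict with "fovy" (degrees; the focal length in pixels is half the picture's height over the tangent of half this angle, whatever the lens; pixels are square), "cx", "cy" (the principal point, pixels), "k1" (the pictures are not rectified: a ray, as slopes to the right and down, at radius r is drawn at 1 + k1 r^2 times it, then the intrinsics apply), "R" (3x3) and "t" (3): a world point X has camera coordinates R X + t. Camera axes: x right, y down, z forward; pixel columns grow to the right and rows downward; lengths in m; the calibration is good to about 2 mm. A picture is of the moment at which its call begins: read the wrist's pose just before it. get_calibration takes no time and is no camera call; for the wrist camera it gives the pose at the moment of the call.
- workorder.sign_off(): hands the job in; it is judged then, once.
The state is a dict: "time_s": time; "joint_pos": joint angles; "dq": joint speeds; "joint_efforts": joint torques, N m; "tcp_pos": TCP position; "tool_rot": TCP orientation; "force": force on the tool from outside, world axes, zero at the start; "torque": the same for the moment, N m; "opening": finger opening in m; "grasp_force": force on a finger pad.
Only numpy, scipy, OpenCV 4.12 (cv2) and the standard library are available. Lean on these libraries where they do the work, as an engineer would, in place of code of your own. Each camera call takes 0.05 s, during which the arm holds its last target. There are 200 camera calls.

TASK

In the glass workshop, check the pressure of the blue air reservoir: take the red push-on gauge from its cork mat, set it upright over the valve on top of the blue reservoir and press it straight down until the spring collar is fully down, so that the white rod is pushed out of the gauge's top. Then stand the gauge back on the cork mat and let go, leaving the rod out so the reading can be seen. Do not set the gauge on the yellow reservoir, and leave the vase and the jar where they stand.

Things in the scene. Friction and masses are not known exactly. Their poses are not given: they have to be found in the camera images.
- gauge_grip (a point): the loose push-on gauge (about 165 g), round, upright on the cork mat: an open red skirt 50 mm in diameter for its lower 48 mm (a cup 40 mm wide inside), above 55 mm a neck 30 mm in diameter with a black grip, flat top at 94 mm. This is the place to grip, on the axis, 78 mm above the skirt's rim and 16 mm below the top. z is up along the gauge.
- gauge_rod (a joint): how far the gauge's rod (8 mm thick white rod with a 3 mm high orange button on top) stands out of the gauge's top, m: 0 = in (only the button shows), about 0.020 = full reading. It moves straight up out of the top when the gauge is pressed on a valve and stays out by its own friction when the gauge is taken off.
- blue_valve (a point): tip of the brass valve stem (14 mm thick) on the fixed squat blue reservoir (108 mm in diameter), on its axis, 102 mm above the table. Around the stem, 12 mm below the tip, is the top of a flat bare-metal spring collar 72 mm in diameter. The gauge's skirt goes over the stem, up to about 10 mm off centre, and its rim lands on the collar.
- blue_collar (a joint): how far the blue reservoir's spring collar is pressed straight down, m: 0 = up, 0.008 = fully down on its stop. Its spring takes 3 N at first and about 9 N at the stop (some 12 N with the gauge's rod). Pressing it opens the valve, whose pressure pushes the gauge's rod up, starting at about 3 mm and reaching about 20 mm of rod with the collar fully down.
- yellow_valve (a point): the same point of a like reservoir with a yellow tank, not to be gauged.
- mat_top (a point): centre of the top of a round cork mat fixed to the table, 120 mm in diameter, 4 mm thick; the gauge starts on it and is put back on it.
- vase_center (a point): bystander: loose turquoise glass vase, 150 mm high, up to 90 mm in diameter; the point is half-way up on its axis.
- jar_center (a point): bystander: loose glass jar with a black cap, 85 mm high, 64 mm in diameter; the point is half-way up on its axis.

How it is judged:
By the outcome, as a careful person would: the job done as asked, in the order asked, and still so for the second after the job is handed in, with the robot touching nothing.
It also fails if it takes over 46 s, if anything falls off the work surface, if the arm or the gripper's body presses on something with over 40 N, if the wrist force passes 120 N, or if a joint passes its speed limit or range.

## Working session

There is one attempt and no reset: what is moved stays moved. The work goes in short steps, Python scripts to look and compute and a tool call to move; the robot and the scene stay as the last step left them, time stands still between calls to the robot, and variables do not carry over. Pictures are saved under pics/ and viewed, at most 10 in all, crops included, and the job is handed in when it is done.

Besides the shell and the picture viewer there is one more tool, called after "Request:" by a JSON object that holds its "name" and its "arguments", one argument or row to a line. servo_tool: Moves the arm, as the interface text tells. Its arguments: {"type":"object","properties":{"moves":{"type":"array","items":{"type":"object","properties":{"slide":{"type":"array","items":{"type":"number"}},"spin":{"type":"number"}}}},"jaw":{"type":"number"},"newtons":{"type":"number"}},"required":["moves"]}

```bash
mkdir -p pics
cat > h.py <<'E'
import numpy as np, cv2
from cell import telemetry, viewer, workorder
def cloud(name):
    c=viewer.get_calibration(name); im,d=viewer.read_camera(name)
    f=im.shape[0]/2/np.tan(np.radians(c['fovy'])/2)
    K=np.array([[f,0,c['cx']],[0,f,c['cy']],[0,0,1]])
    v,u=np.mgrid[:im.shape[0],:im.shape[1]]
    p=cv2.undistortPoints(np.stack([u.ravel(),v.ravel()],1).astype(np.float64)[:,None],K,np.array([c['k1'],0,0,0.]))[:,0]
    X=np.c_[p,np.ones(len(p))]*d.reshape(-1,1)
    W=(X-np.array(c['t']))@np.array(c['R'])
    return im,d,W.reshape(*im.shape[:2],3)
E
python3 - <<'E'
from h import *
print(telemetry.get_obs())
ims=[]
for n in("top","side"):
    im,d,W=cloud(n); cv2.imwrite(f"pics/{n}1.png",im); np.savez(f"{n}1.npz",im=im,d=d,W=W)
E
```

```text
{'time_s': 0.0, 'joint_pos': array([ 9.39196211e-01,  2.59348840e-01,  1.53605718e+00,  7.36506563e-06,
        1.34802442e+00, -2.02752636e-01]), 'dq': array([-2.68961955e-04,  3.46820904e-04, -8.34612196e-04,  7.78939767e-05,
        3.80619657e-04, -1.13841196e-03]), 'joint_efforts': array([ 5.70691482e-04, -4.37307107e+01, -2.84004629e+01,  7.19017675e-02,
        4.15254047e-02, -1.15148509e-04]), 'tcp_pos': array([0.22829389, 0.49972338, 0.18772503]), 'tool_rot': array([ 2.12785109e-01,  9.77098589e-01, -8.38630101e-04, -3.75600165e-04]), 'force': array([-1.25836645,  0.10525568, -0.41743649]), 'torque': array([-0.03001539, -0.01447873,  0.02661776]), 'grasp_force': 0.0, 'opening': 0.09301960541647963}
```

View pics/top1.png

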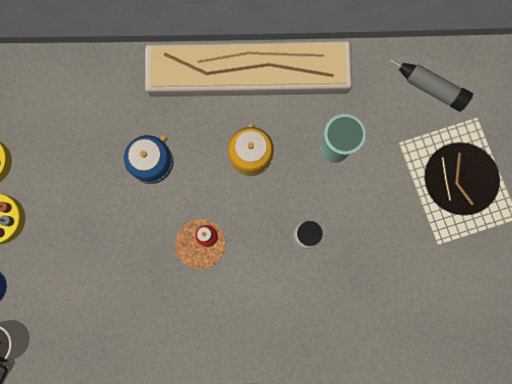

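View pics/side1.png

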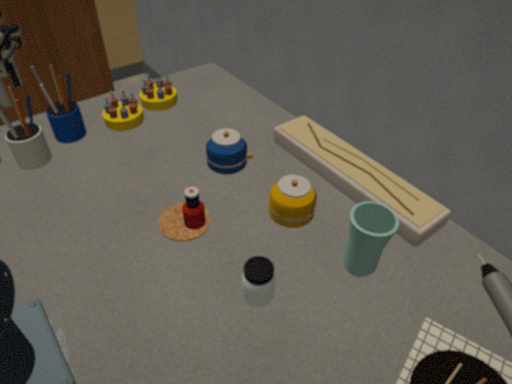

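The top view shows the gauge at (206,236) on the mat (200,244), blue reservoir at (147,157), yellow at (250,150), vase at (342,135) and jar at (309,233). The side view agrees.

Run:
```python
from h import *
D=np.load("top1.npz"); W=D['W']; im=D['im']; d=D['d']
for n,(u,v) in dict(gauge=(205,235),mat=(190,255),blue=(144,154),collarB=(140,160),yel=(250,146),vase=(344,133),jar=(309,233)).items(): print(n,W[v,u].round(4),im[v,u])
v,u=np.mgrid[:384,:512]
def fit(n,u0,v0,r,z0,z1):
    m=(np.hypot(u-u0,v-v0)<r)&(W[...,2]>z0)&(W[...,2]<z1)&(d>0)
    P=W[m]; c,rad=cv2.minEnclosingCircle(P[:,:2].astype(np.float32))
    print(n,m.sum(),np.round(c,4),round(rad,4),P.mean(0).round(4))
fit('gaugetop',206,236,14,.088,.107)
fit('collar',147,157,28,.084,.0945); fit('stem',147,157,28,.097,.11)
fit('ycollar',250,150,28,.084,.0945)
fit('mat',200,244,32,.002,.007)
fit('jar',309,233,20,.08,.09); fit('vase',342,135,30,.14,.16)
```

```text
gauge [0.4471 0.1007 0.1034] [ 92 118 175]
mat [0.4061 0.1457 0.006 ] [ 90 136 193]
blue [0.6304 0.237  0.1059] [ 59 137 188]
collarB [0.6203 0.2494 0.0899] [183 196 203]
yel [ 0.6451 -0.001   0.105 ] [ 62 142 194]
vase [ 0.6581 -0.2028  0.1537] [ 95 107  85]
jar [ 0.4494 -0.1293  0.085 ] [37 36 34]
gaugetop 148 [0.4499 0.1042] 0.0152 [0.4496 0.1036 0.0994]
collar 679 [0.6325 0.2408] 0.0363 [0.6321 0.24   0.0911]
stem 37 [0.6229 0.2286] 0.0237 [0.6305 0.2382 0.1028]
ycollar 704 [ 0.6484 -0.0017] 0.0361 [ 0.6481 -0.002   0.0908]
mat 1567 [0.4323 0.1226] 0.0769 [0.4295 0.1253 0.0044]
jar 489 [ 0.4495 -0.1306] 0.0281 [ 0.4495 -0.1308  0.0857]
vase 1315 [ 0.6566 -0.2048] 0.0451 [ 0.6558 -0.2038  0.1517]
```

Request:
{"name": "servo_tool", "arguments": {
  "moves": [
    {"slide": [-36.6, -26.8, 1.5]},
    {"slide": [-36.6, -26.8, 1.5]},
    {"slide": [-36.6, -26.8, 1.5]},
    {"slide": [-36.6, -26.8, 1.5]},
    {"slide": [-36.6, -26.8, 1.5]},
    {"slide": [-36.6, -26.8, 1.5]},
    {"slide": [-36.6, -26.8, 1.5]},
    {"slide": [-36.6, -26.8, 1.5]},
    {"slide": [-36.6, -26.8, 1.5]},
    {"slide": [-36.6, -26.8, 1.5]},
    {"slide": [-36.6, -26.8, 1.5]}
  ],
  "jaw": 1,
  "newtons": 30
}}

```text
schema error: expected keys slide, spin
```

Run:
```python
from h import *
from scipy.spatial.transform import Rotation as Ro
o=telemetry.get_obs(); im,d,W=cloud("wrist"); cv2.imwrite("pics/w1.png",im)
T=Ro.from_quat(o['tool_rot']).as_matrix(); print(o['tcp_pos'],T.round(4))
q=W.copy(); near=np.hypot(q[...,0]-.45,q[...,1]-.104)<.04
m=near&(W[...,2]>.088)&(W[...,2]<.1)&(d>0)
P=W[m]; c,r=cv2.minEnclosingCircle(P[:,:2].astype(np.float32)); print(m.sum(),c,r,P.mean(0))
print(((np.r_[c,.082]-o['tcp_pos'])@T*100).round(2))
```

```text
[0.22834443 0.49979278 0.18781981] [[-9.095e-01  4.158e-01 -9.000e-04]
 [ 4.158e-01  9.095e-01 -1.300e-03]
 [ 3.000e-04 -1.600e-03 -1.000e+00]]
0 (0.0, 0.0) 0.0 [nan nan nan]
[-2.000e-02 -5.493e+01  1.067e+01]<stdin>:7: RuntimeWarning: Mean of empty slice.
  ret = um.true_divide(
```

View pics/w1.png

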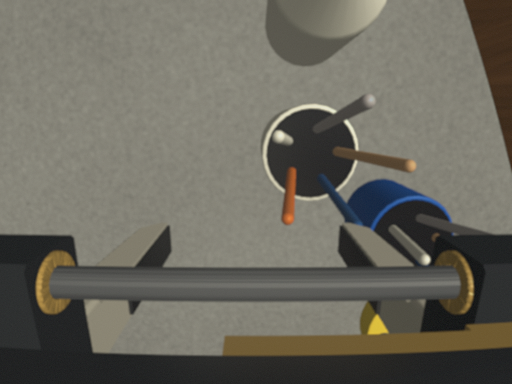

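The call was refused because every row needs a spin. The wrist picture shows pen cups at (310,150) and (400,215), away from my direction of travel.

Request:
{"name": "servo_tool", "arguments": {
  "moves": [
    {"slide": [-4, -3, -2], "spin": 0},
    {"slide": [-36.6, -26.8, 1.5], "spin": 0},
    {"slide": [-36.6, -26.8, 1.5], "spin": 0},
    {"slide": [-36.6, -26.8, 1.5], "spin": 0},
    {"slide": [-36.6, -26.8, 1.5], "spin": 0},
    {"slide": [-36.6, -26.8, 1.5], "spin": 0},
    {"slide": [-36.6, -26.8, 1.5], "spin": 0},
    {"slide": [-36.6, -26.8, 1.5], "spin": 0},
    {"slide": [-36.6, -26.8, 1.5], "spin": 0},
    {"slide": [-36.6, -26.8, 1.5], "spin": 0},
    {"slide": [-36.6, -26.8, 1.5], "spin": 0},
    {"slide": [-36.6, -26.8, 1.5], "spin": 0}
  ],
  "jaw": 1,
  "newtons": 30
}}

```text
time_s: 1.65
tcp_pos: [0.4497, 0.1053, 0.1737]
tool_rot: [0.212, 0.977, 0.0, 0.0]
force: [-0.6, 0.4, -0.7]
opening: 0.0929
grasp_force: 0.0
```

Run:
```python
from h import *
from scipy.spatial.transform import Rotation as Ro
o=telemetry.get_obs(); im,d,W=cloud("wrist"); cv2.imwrite("pics/w2.png",im)
T=Ro.from_quat(o['tool_rot']).as_matrix(); print(o['time_s'],o['tcp_pos'],T.round(4))
near=np.hypot(W[...,0]-.45,W[...,1]-.104)<.04
for z0,z1 in((.088,.1),(.04,.058)):
    m=near&(W[...,2]>z0)&(W[...,2]<z1)&(d>0)
    P=W[m]; c,r=cv2.minEnclosingCircle(P[:,:2].astype(np.float32)); print(m.sum(),c,r,P.mean(0))
    print(((np.r_[c,.082]-o['tcp_pos'])@T*100).round(2))
```

```text
1.65 [0.44970739 0.10529865 0.17374995] [[-9.102e-01  4.141e-01  3.000e-04]
 [ 4.141e-01  9.102e-01  1.000e-04]
 [-3.000e-04  2.000e-04 -1.000e+00]]
889 (0.45232319831848145, 0.10392718017101288) 0.015212603844702244 [0.45146449 0.10455452 0.09699517]
[-0.29 -0.02  9.18]
818 (0.45295530557632446, 0.10382214188575745) 0.0250039491802454 [0.44400018 0.10799512 0.05343312]
[-0.35 -0.    9.18]
```

View pics/w2.png

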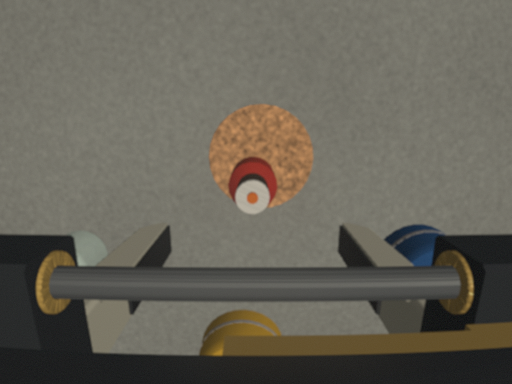

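The wrist view shows the gauge centred between the fingers, its top at (253,197) with the mat around (262,155). Descending.

Request:
{"name": "servo_tool", "arguments": {
  "moves": [
    {"slide": [-0.2, 0, 5], "spin": 0},
    {"slide": [-0.2, 0, 8.5], "spin": 0},
    {"slide": [-0.2, 0, 10.9], "spin": 0},
    {"slide": [-0.2, 0, 10.9], "spin": 0},
    {"slide": [-0.2, 0, 10.9], "spin": 0}
  ]
}}

```text
time_s: 2.33
tcp_pos: [0.4526, 0.1037, 0.0655]
tool_rot: [0.213, 0.977, 0.0, 0.001]
force: [0.9, 0.3, -0.5]
opening: 0.0929
grasp_force: 0.0
```

Request:
{"name": "servo_tool", "arguments": {
  "moves": [
    {"slide": [0, 0, 0], "spin": 0},
    {"slide": [0, 0, 0], "spin": 0},
    {"slide": [0, 0, 0], "spin": 0},
    {"slide": [0, 0, 0], "spin": 0},
    {"slide": [0, 0, 0], "spin": 0},
    {"slide": [0, 0, 0], "spin": 0}
  ],
  "jaw": 0,
  "newtons": 40
}}

```text
time_s: 3.08
tcp_pos: [0.4519, 0.1035, 0.0645]
tool_rot: [0.213, 0.977, -0.0, -0.0]
force: [-0.1, 0.3, -0.3]
opening: 0.0376
grasp_force: 0.0
```

Request:
{"name": "servo_tool", "arguments": {
  "moves": [
    {"slide": [0, 0, 0], "spin": 0},
    {"slide": [0, 0, 0], "spin": 0},
    {"slide": [0, 0, 0], "spin": 0},
    {"slide": [0, 0, 0], "spin": 0}
  ]
}}

```text
time_s: 3.58
tcp_pos: [0.4519, 0.1034, 0.0645]
tool_rot: [0.213, 0.977, -0.0, -0.0]
force: [0.2, -1.1, -0.5]
opening: 0.028
grasp_force: 40.0
```

Request:
{"name": "servo_tool", "arguments": {
  "moves": [
    {"slide": [0, 0, -2], "spin": 0},
    {"slide": [0, 0, -6], "spin": 0},
    {"slide": [0, 0, -10], "spin": 0},
    {"slide": [0, 0, -12.6], "spin": 0},
    {"slide": [0, 0, -12.6], "spin": 0},
    {"slide": [0, 0, -12.6], "spin": 0}
  ]
}}

```text
time_s: 4.32
tcp_pos: [0.451, 0.1035, 0.1892]
tool_rot: [0.213, 0.977, -0.0, -0.001]
force: [-0.7, -0.0, -1.8]
opening: 0.0278
grasp_force: 40.0
```

Request:
{"name": "servo_tool", "arguments": {
  "moves": [
    {"slide": [-2.7, 5, 0], "spin": 0},
    {"slide": [-5.4, 9.9, 0], "spin": 0},
    {"slide": [-8.1, 14.9, 0], "spin": 0},
    {"slide": [-10, 18.3, 0], "spin": 0},
    {"slide": [-10.8, 19.85, 0], "spin": 0},
    {"slide": [-10.8, 19.85, 0], "spin": 0},
    {"slide": [-10.8, 19.85, 0], "spin": 0}
  ]
}}

```text
time_s: 5.2
tcp_pos: [0.6315, 0.2386, 0.1889]
tool_rot: [0.213, 0.977, -0.001, -0.001]
force: [-0.7, -0.2, -2.0]
opening: 0.0278
grasp_force: 40.0
```

Run:
```python
from h import *
from scipy.spatial.transform import Rotation as Ro
o=telemetry.get_obs(); im,d,W=cloud("wrist"); im2,d2,W2=cloud("side")
cv2.imwrite("pics/w3.png",np.hstack([cv2.resize(im,(400,300)),cv2.resize(im2[80:260,130:370],(400,300))]))
T=Ro.from_quat(o['tool_rot']).as_matrix(); print(o['time_s'],o['tcp_pos'])
def fit(W,d,z0,z1,c0,R,n):
    m=(np.hypot(W[...,0]-c0[0],W[...,1]-c0[1])<R)&(W[...,2]>z0)&(W[...,2]<z1)&(d>0)
    P=W[m]
    if len(P)<5: print(n,len(P));return
    c,r=cv2.minEnclosingCircle(P[:,:2].astype(np.float32)); print(n,m.sum(),np.round(c,4),round(r,4),P.mean(0).round(4))
for n,w,dd in(("wrist",W,d),("side",W2,d2)):
    fit(w,dd,.086,.094,(.632,.239),.045,n+" collar")
    fit(w,dd,.132,.170,(.632,.239),.045,n+" skirt")
```

```text
5.2 [0.63150193 0.23858732 0.1889236 ]
wrist collar 1434 [0.6352 0.2408] 0.0358 [0.6208 0.2515 0.0892]
wrist skirt 414 [0.6239 0.2438] 0.0234 [0.6124 0.2475 0.1531]
side collar 360 [0.6334 0.2396] 0.0373 [0.6312 0.2353 0.0911]
side skirt 282 [0.6288 0.2347] 0.0248 [0.6209 0.2223 0.1512]
```

View pics/w3.png

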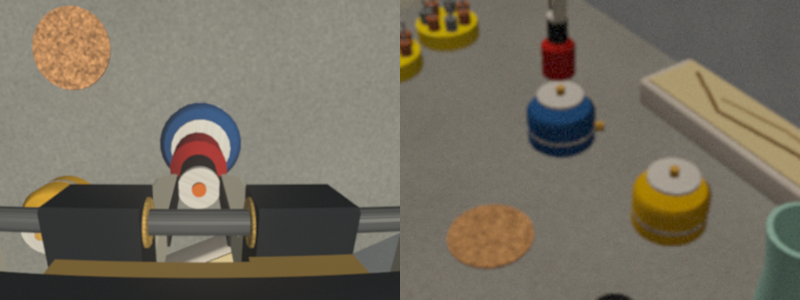

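The wrist half shows the skirt centred over the collar (200,150 in the view), and the side half shows the gauge right above the blue reservoir. Small correction, then down in steps.

Request:
{"name": "servo_tool", "arguments": {
  "moves": [
    {"slide": [-0.1, 0.3, 0], "spin": 0},
    {"slide": [-0.1, 0.3, 1], "spin": 0},
    {"slide": [-0.1, 0.3, 2], "spin": 0},
    {"slide": [-0.1, 0.3, 3], "spin": 0},
    {"slide": [-0.1, 0.3, 3.6], "spin": 0},
    {"slide": [-0.1, 0.3, 4.0], "spin": 0},
    {"slide": [-0.1, 0.3, 4.2], "spin": 0},
    {"slide": [-0.1, 0.3, 4.2], "spin": 0},
    {"slide": [-0.1, 0.3, 4.2], "spin": 0}
  ],
  "newtons": 60
}}

```text
time_s: 6.42
tcp_pos: [0.6352, 0.2413, 0.1494]
tool_rot: [0.213, 0.977, 0.0, 0.001]
force: [-1.8, -1.8, 2.5]
opening: 0.0273
grasp_force: 60.0
```

Request:
{"name": "servo_tool", "arguments": {
  "moves": [
    {"slide": [0, 0, 0.2], "spin": 0},
    {"slide": [0, 0, 0.4], "spin": 0},
    {"slide": [0, 0, 0.6], "spin": 0},
    {"slide": [0, 0, 0.6], "spin": 0},
    {"slide": [0, 0, 0.6], "spin": 0}
  ]
}}

```text
time_s: 7.05
tcp_pos: [0.6353, 0.2413, 0.1439]
tool_rot: [0.213, 0.977, 0.0, 0.001]
force: [-1.4, -1.5, 7.3]
opening: 0.0271
grasp_force: 60.0
```

Request:
{"name": "servo_tool", "arguments": {
  "moves": [
    {"slide": [0, 0, 0.15], "spin": 0},
    {"slide": [0, 0, 0.3], "spin": 0},
    {"slide": [0, 0, 0.3], "spin": 0},
    {"slide": [0, 0, 0.3], "spin": 0}
  ]
}}

```text
time_s: 7.55
tcp_pos: [0.6358, 0.2413, 0.1424]
tool_rot: [0.213, 0.977, 0.0, 0.002]
force: [-3.2, -2.9, 14.9]
opening: 0.0273
grasp_force: 60.1
```

Request:
{"name": "servo_tool", "arguments": {
  "moves": [
    {"slide": [0, 0, 0.15], "spin": 0},
    {"slide": [0, 0, 0.3], "spin": 0},
    {"slide": [0, 0, 0.3], "spin": 0},
    {"slide": [0, 0, 0.3], "spin": 0}
  ]
}}

```text
time_s: 8.05
tcp_pos: [0.6366, 0.2413, 0.1423]
tool_rot: [0.213, 0.977, 0.001, 0.003]
force: [-6.5, -3.2, 25.1]
opening: 0.0273
grasp_force: 60.2
```

Run:
```python
from h import *
o=telemetry.get_obs(); im,d,W=cloud("wrist"); im2,d2,W2=cloud("side"); print(o['tcp_pos'],o['force'],o['tool_rot'])
cv2.imwrite("pics/w4.png",np.hstack([im[150:375,130:430][:, :300].repeat(1,0) if 0 else cv2.resize(im[130:355,130:430],(400,300)),cv2.resize(im2[90:180,170:290],(400,300))]))
m=(np.hypot(W2[...,0]-.634,W2[...,1]-.24)<.055)&(W2[...,2]>.05)&(W2[...,2]<.1)&(d2>0)
c=m&(im2.min(2)>110); print(c.sum(),np.median(W2[c],0) if c.any() else '')
```

```text
[0.63656866 0.24125135 0.1422762 ] [-6.51656894 -3.21796439 25.05784021] [2.12724431e-01 9.77105845e-01 9.17519264e-04 3.41217171e-03]
148 [0.61945664 0.22459146 0.08315342]
```

View pics/w4.png

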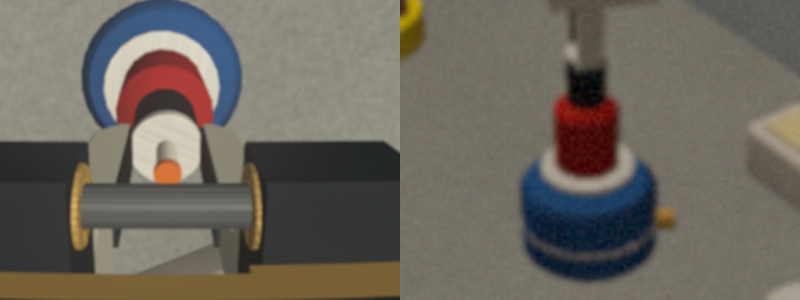

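The collar is at 0.083 m with force rising but no motion, so it is on its stop. The white rod with its orange button stands out of the top at (167,165 in the view). Lifting off and going back over the mat.

Request:
{"name": "servo_tool", "arguments": {
  "moves": [
    {"slide": [0, 0, -0.6], "spin": 0},
    {"slide": [0, 0, -1.2], "spin": 0},
    {"slide": [0, 0, -2.2], "spin": 0},
    {"slide": [0, 0, -3.8], "spin": 0},
    {"slide": [0, 0, -5.4], "spin": 0},
    {"slide": [0, 0, -5.4], "spin": 0},
    {"slide": [3, -4.4, -5.4], "spin": 0},
    {"slide": [6, -8.9, -5.4], "spin": 0},
    {"slide": [9, -13.3, -5.4], "spin": 0},
    {"slide": [11.5, -17, -5.4], "spin": 0},
    {"slide": [13, -19.3, -5.4], "spin": 0},
    {"slide": [13, -19.3, -5.4], "spin": 0},
    {"slide": [13, -19.3, -5.4], "spin": 0}
  ]
}}

```text
time_s: 9.78
tcp_pos: [0.4373, 0.1202, 0.1908]
tool_rot: [0.213, 0.977, 0.0, 0.001]
force: [1.0, 0.6, -0.9]
opening: 0.0273
grasp_force: 60.0
```

Run:
```python
from h import *
from scipy.spatial.transform import Rotation as Ro
o=telemetry.get_obs(); T=Ro.from_quat(o['tool_rot']).as_matrix(); print(o['tcp_pos'],T.round(4))
D=np.load("top1.npz");D2=np.load("side1.npz")
for D in(D,D2):
    W,im=D['W'],D['im'].astype(int)
    m=(im[...,2]-im[...,0]>45)&(W[...,2]<.012)&(np.hypot(W[...,0]-.43,W[...,1]-.124)<.09)&(abs(W[...,2]-.004)<.006)
    k=cv2.morphologyEx(m.astype(np.uint8),cv2.MORPH_OPEN,np.ones((3,3)))>0
    (c,r)=cv2.minEnclosingCircle(W[k][:,:2].astype(np.float32)); print(c,r)
print(((np.r_[c,.0645]-o['tcp_pos'])@T*100).round(2))
im,d,W=cloud("wrist")
m=(np.hypot(W[...,0]-o['tcp_pos'][0],W[...,1]-o['tcp_pos'][1])<.02)&(W[...,2]>.215)&(W[...,2]<.26)&(d>0);print(m.sum(),np.percentile(W[m][:,2],[5,50,95]) if m.any() else '')
```

```text
[0.43730538 0.12019158 0.19078105] [[-9.093e-01  4.161e-01  1.300e-03]
 [ 4.161e-01  9.093e-01  3.000e-04]
 [-1.000e-03  8.000e-04 -1.000e+00]]
(0.43342986702919006, 0.1228848323225975) 0.06047263368964195
(0.4349730908870697, 0.12317632883787155) 0.06425803154706955
[ 0.35  0.16 12.63]
3308 [0.22118105 0.22427831 0.2539044 ]
```

Request:
{"name": "servo_tool", "arguments": {
  "moves": [
    {"slide": [0.3, 0.2, 3], "spin": 0},
    {"slide": [0.3, 0.2, 7], "spin": 0},
    {"slide": [0.3, 0.2, 10], "spin": 0},
    {"slide": [0.3, 0.2, 11.5], "spin": 0},
    {"slide": [0.3, 0.2, 12], "spin": 0},
    {"slide": [0.3, 0.2, 12.3], "spin": 0},
    {"slide": [0.3, 0.2, 12.5], "spin": 0},
    {"slide": [0.3, 0.2, 12.5], "spin": 0},
    {"slide": [0.3, 0.2, 12.5], "spin": 0}
  ]
}}

```text
time_s: 10.95
tcp_pos: [0.4348, 0.123, 0.066]
tool_rot: [0.213, 0.977, 0.0, 0.0]
force: [0.7, -0.0, -0.7]
opening: 0.0272
grasp_force: 60.0
```

Request:
{"name": "servo_tool", "arguments": {
  "moves": [
    {"slide": [0, 0, 0.1], "spin": 0},
    {"slide": [0, 0, 0.15], "spin": 0},
    {"slide": [0, 0, 0.15], "spin": 0},
    {"slide": [0, 0, 0.15], "spin": 0}
  ]
}}

```text
time_s: 11.45
tcp_pos: [0.4348, 0.1229, 0.0645]
tool_rot: [0.213, 0.977, 0.0, 0.0]
force: [-0.8, -0.1, 5.5]
opening: 0.0271
grasp_force: 60.0
```

Request:
{"name": "servo_tool", "arguments": {
  "moves": [
    {"slide": [0, 0, -0.1], "spin": 0},
    {"slide": [0, 0, -0.1], "spin": 0},
    {"slide": [0, 0, -0.1], "spin": 0},
    {"slide": [0, 0, -0.1], "spin": 0},
    {"slide": [0, 0, -0.1], "spin": 0},
    {"slide": [0, 0, -0.1], "spin": 0},
    {"slide": [0, 0, -0.1], "spin": 0},
    {"slide": [0, 0, -0.1], "spin": 0},
    {"slide": [0, 0, -0.1], "spin": 0},
    {"slide": [0, 0, -0.1], "spin": 0}
  ],
  "jaw": 1
}}

```text
time_s: 12.7
tcp_pos: [0.4345, 0.123, 0.065]
tool_rot: [0.213, 0.977, -0.0, -0.0]
force: [0.1, -0.1, 0.3]
opening: 0.0931
grasp_force: 0.0
```

Request:
{"name": "servo_tool", "arguments": {
  "moves": [
    {"slide": [0, 0, -2], "spin": 0},
    {"slide": [0, 0, -5], "spin": 0},
    {"slide": [0, 0, -10], "spin": 0},
    {"slide": [0, 0, -14], "spin": 0},
    {"slide": [4, 0, -16], "spin": 0},
    {"slide": [8, 6, -16], "spin": 0},
    {"slide": [8, 12, -16], "spin": 0},
    {"slide": [8, 18, -16], "spin": 0},
    {"slide": [8, 18, -16], "spin": 0},
    {"slide": [8, 18, -16], "spin": 0}
  ]
}}

```text
time_s: 13.95
tcp_pos: [0.436, 0.3197, 0.2244]
tool_rot: [0.212, 0.977, -0.001, -0.001]
force: [0.9, -0.9, -0.8]
opening: 0.093
grasp_force: 0.0
```

Run:
```python
from h import *
print(telemetry.get_obs()['tcp_pos'])
im,d,W=cloud("top"); im2,d2,W2=cloud("side")
cv2.imwrite("pics/end.png",np.hstack([cv2.resize(im,(400,300)),cv2.resize(im2[160:265,140:280],(400,300))]))
for w,dd in((W,d),(W2,d2)):
  for a,b in((.088,.102),(.105,.13)):
    m=(np.hypot(w[...,0]-.434,w[...,1]-.123)<.03)&(w[...,2]>a)&(w[...,2]<b)&(dd>0); print(m.sum(),w[m].mean(0).round(4),w[m][:,2].max() if m.any() else'')
```

```text
[0.43600663 0.31967642 0.22442809]
112 [0.4321 0.1226 0.0985] 0.10177823359350623
18 [0.4324 0.1233 0.1209] 0.12566322394550872
144 [0.4315 0.1178 0.0972] 0.10182511346541938
34 [0.4328 0.1207 0.117 ] 0.12444413624472286
```

View pics/end.png

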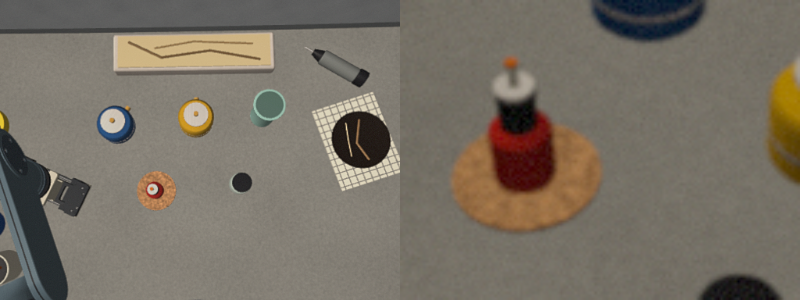

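The gauge stands upright on the mat at (520,140 in the view) with the rod out: its top is at about 0.121 m against 0.098 m for the gauge top. The vase and jar are where they were.

```bash
python3 -c "
from cell import workorder; print(workorder.sign_off())"
```

```text
the job is handed in; nothing more can be done
None
```

The blue reservoir has been gauged with its collar pressed fully down, the gauge is back upright on the cork mat with its rod about 20 mm out, and the job was handed in at about 14 s; the sign-off gave no verdict.

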